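# Clamp the magnifier's arm tube

### The arm

A 7-joint arm with a two-finger parallel gripper is mounted at the origin on the work surface. World frame = base frame: x ahead of the robot, y to its left, z up, the work surface at z = 0. Lengths are in m, angles in rad, forces in N, time in s.
With the tool pointing down it reaches from about 0.4 to 0.85 m from the base axis. Payload 4.5 kg.
Tool frame: the origin (TCP) lies midway between the tips of the shut fingers; the grasp point (between the pads) lies 19 mm behind it (r.grip_point_offset is the distance from the TCP to the grasp point, in m); z points along the fingers, y is the line along which they close (so a half turn about z gives the same grasp; the last joint's range is limited). The gripper opens to 88 mm and grips with 3 to 60 N. Pads are 18 mm wide; open, the fingers measure 123 mm over their backs; the gripper's body (75 mm by 187 mm) begins 45 mm behind the grasp point.
Start: joints at [1.308, 0.689, -0.195, 1.565, 0.157, 0.902, -0.215], TCP at [0.183, -0.598, 0.239] pointing down, gripper open.
Joint ranges: [-3.01, 3.01], [-0.46, 2.08], [-1.47, 1.51], [0.13, 2.56], [-1, 4.14], [0.04, 2.09], [-2.66, 2.66]. Speed limits (rad/s): [2.57, 2.57, 3.14, 3.14, 3.14, 3.14, 3.14].

### API

Orientations are given as a unit quaternion [x, y, z, w].
In Python, from plant import r, optics gives the robot as it stands.
- The arm moves only by the shell command python3 -m pendant 'ROWS' [OPENING] [FORCE]. ROWS is JSON, a list of rows, each a list of 6 numbers: the shift along the tool's x, y, z as a fraction of full scale, then the turn, a rotation vector about the tool's x, y, z as a fraction of full scale. A call has 1 to 5 rows; each row shifts and turns the commanded pose from where the row before left it, along the tool's axes as they then stand; what a row does not reach is not made up. Full scale, the value 1, is 0.025 m for a shift and pi rad for a turn. A row lasts 1/12 s, in which the tool goes at most 41.7 mm and 7.16 degrees, less where a joint would pass 70% of its speed; a pose out of reach is approached as far as the arm can. A call with a number of a shift or a turn outside -1 to 1 is refused whole. A call with a gripper value outside its range is refused whole. OPENING is the opening, from -1 (shut) to 1 (fully open), set as the call begins (- or left out, the last holds). The fingers move at their own pace and stop on an object; FORCE is the grip in N (left out, the last holds). Time passes only in rows, so rows that do not move let the fingers close. It gives the time, the measured TCP pose, the force, the opening and the grip force at its end, in the units of the state.
- r.get_state(): the state, without advancing time (a new reading comes with each control period).
- optics.snapshot(name): name is "scene" or "top" or "wrist"; returns (picture, depth): 480x640x3 uint8, blue, green, red; 480x640 float32, m along the optical axis (not along the pixel's ray), 0 where there is no reading.
- optics.calibration(name): a dict with "vfov" (degrees; the focal length in pixels is half the picture's height over the tangent of half this angle, whatever the lens; pixels are square), "cx", "cy" (the principal point, pixels), "cam_to_world" (4x4, takes a point from camera to world coordinates); the wrist camera has in their place "tool_from_camera" (4x4, takes a point from camera to tool coordinates, whose origin is the TCP and whose axes are the flange's). Camera axes: x right, y up, looking along -z (the intrinsics and any distortion apply to the point x, -y, -z); pixel columns grow to the right and rows downward; lengths in m; the calibration is good to about 2 mm. The wrist camera is an equidistant fisheye: a pixel r from the principal point sees the ray r / f radians off the axis. A picture is of the moment at which its call begins: read the wrist's pose just before it. calibration takes no time and is no camera call.
- r.finish_job(): hands the job in; it is judged then, once.
The state is a dict: "clock": time; "q": joint angles; "qd": joint speeds; "joint_torque": joint torques, N m; "tool_pos": TCP position; "eef_rot": TCP orientation; "contact_force": force on the tool from outside, world axes, zero at the start; "moment": the same for the moment, N m; "opening": opening from 0.0 (shut) to 1.0 (fully open); "finger_force": force on a finger pad.
Only numpy, scipy, OpenCV 4.12 (cv2) and the standard library are available. Lean on these libraries where they do the work, as an engineer would, in place of code of your own. Each camera call takes 0.05 s, during which the arm holds its last target. There are 200 camera calls.

### The job

At the watchmaker's bench, the magnifier's arm tube lies in the saddle of one of two open tube clamps. Swing that clamp's hinged half over the tube until it is fully closed, and then swing its bolt up into the slot of the closed half until it stands upright. The tube must stay lying in its saddle; do not touch the other, empty clamp.

Things in the scene. Friction and masses are not known exactly. Their poses are not given: they have to be found in the camera images.
- clamp: Open tube clamp holding the tube, fixed to the bench; grey base, foot 150 x 60 x 10 mm. Origin: centre of the foot's underside; x from hinge side to bolt side, y along the tube, z up. Saddle channel 36 mm long (y), 35 wide, floor at z = 29, walls to 45. Hinge pin of the aluminium half: along y at x = -40, z = 47 mm. Pivot of the swing bolt: along y at x = 47, z = 22 mm. Base height 54.
- cap (a joint): Hinged half (rad): 0 closed (stop), 1.57 upright, more = leaning back; starts 1.7 to 2.0. Arch 30 mm wide (y), ending in a forked lug 36 wide, 10 thick, reaching 102 mm from the pin; slot 14 wide. Closed: lug z 47 to 57, arch top 71. Grip the lug's outer sides (pads closing along y) 90 mm from the pin, 5 above its underside, which is level with the pin. 120 g; hinge stiff (0.09 N m), stays put.
- bolt (a joint): Swing bolt (rad): 0 upright in the slot (stop), grows as it leans out to the clamp's +x, at most 1.2; starts 0.7 to 1.0. Steel, 8 mm thick, with a round nut 22 mm across, 18 tall, its middle 56 mm from the pivot, graspable with pads closing along y; the stud shows 6 mm above it. Upright, the nut spans z 69 to 87 mm, 12 mm above the closed lug. 50 g; pivot stiff (0.045 N m), stays put.
- tube: The magnifier's arm: a plain steel tube 32 mm in diameter and 220 mm long with black end plugs, 300 g, lying loose in the clamp's saddle, its axis at the clamp's x = 0, z = 45 mm. Origin: its middle, on its axis; its y axis runs along the tube.
- spare: The other clamp, of the same make and size, also open but empty: to be left untouched. Origin and axes as for the first.
There are look-alikes about, which are no part of the job. Leave any blue or green look-alike of the tube alone.

How it is judged:
On the way, in this order (a step that is already met when the one before it is completed fails the run):
1. the hinged half is closed over the tube while the bolt still leans out (value of joint cap below 0.15 rad and value of joint bolt above 0.4 rad), for 0.2 s.
2. the bolt stands in the slot of the closed half (value of joint each of cap, bolt below 0.15 rad), for 0.2 s.
At the end, for the whole second after the job is handed in: The half is closed to within 0.15 rad, the bolt upright to within 0.15 rad, and the tube lies at rest in the saddle: its middle within 8 mm sideways, 40 mm lengthways and 5 to 7 mm in height of the saddle's middle, along the saddle to within 0.15 rad (all of step 2 and x of tube in the frame of clamp between -0.008 and 0.008 m and y of tube in the frame of clamp between -0.04 and 0.04 m and z of tube in the frame of clamp between 0.04 and 0.052 m and angle between the y axis of tube and the y axis of clamp, either way round below 0.15 rad and linear speed of tube below 0.02 m/s); the robot touches nothing.
It fails at once if the robot touches the empty clamp (contact force between any of the fingers, the arm and spare above 1 N).
It also fails if it takes over 51 s, if anything falls off the work surface, if the arm or the gripper's body presses on something with over 40 N, if the wrist force passes 120 N, or if a joint passes its speed limit or range.

## Working session

There is one attempt and no reset: what is moved stays moved. The work goes in short steps, Python scripts to look and compute and a shell command to move; the robot and the scene stay as the last step left them, time stands still between calls to the robot, and variables do not carry over. Pictures are saved under pics/ and viewed, at most 10 in all, crops included, and the job is handed in when it is done.

```bash
ls; mkdir -p pics; python3 - <<'E'
from plant import r, optics
import cv2,numpy as np
print(r.get_state())
for n in("scene","top"):
    p,d=optics.snapshot(n);cv2.imwrite(f"pics/{n}.png",p);np.savez(f"{n}.npz",p=p,d=d);print(n,optics.calibration(n))
E
```

```text
pics
{'clock': 0.0, 'q': array([ 1.30778667,  0.68998829, -0.19452209,  1.56634508,  0.15727813,
        0.90249451, -0.21509486]), 'qd': array([-0.00159416, -0.00026375,  0.00034   , -0.00079651, -0.00066468,
        0.000933  , -0.00053484]), 'joint_torque': array([ 3.85677477e-04, -5.27560973e+01, -1.26718931e+00, -1.53426558e+01,
       -5.26505406e-02,  6.55070355e-03,  1.85375693e-04]), 'tool_pos': array([ 0.18257032, -0.5970753 ,  0.23790726]), 'eef_rot': array([ 9.89001688e-01,  1.47901354e-01, -1.91138634e-04, -9.02743307e-04]), 'contact_force': array([ 1.06703059, -1.05728932, -0.40829527]), 'moment': array([-0.02097348, -0.04577007, -0.0308834 ]), 'finger_force': 0.0, 'opening': 0.9994868446734257}
scene {'vfov': 54.97539355997167, 'cx': 327.69566072124854, 'cy': 237.0745556814117, 'cam_to_world': array([[-0.01467044, -0.79973619,  0.60017231,  1.21796365],
       [ 0.99987797, -0.01495613,  0.00451151,  0.14435461],
       [ 0.00536824,  0.60016526,  0.79985801,  1.08172909],
       [ 0.        ,  0.        ,  0.        ,  1.        ]])}
top {'vfov': 48.82440791412863, 'cx': 321.60267507251183, 'cy': 231.26632228446425, 'cam_to_world': array([[ 0.02706953,  0.99562853, -0.08939282,  0.34670623],
       [-0.99961872,  0.02744788,  0.00300566,  0.14186214],
       [ 0.00544616,  0.08927737,  0.99599191,  1.41980735],
       [ 0.        ,  0.        ,  0.        ,  1.        ]])}
```

View pics/scene.png

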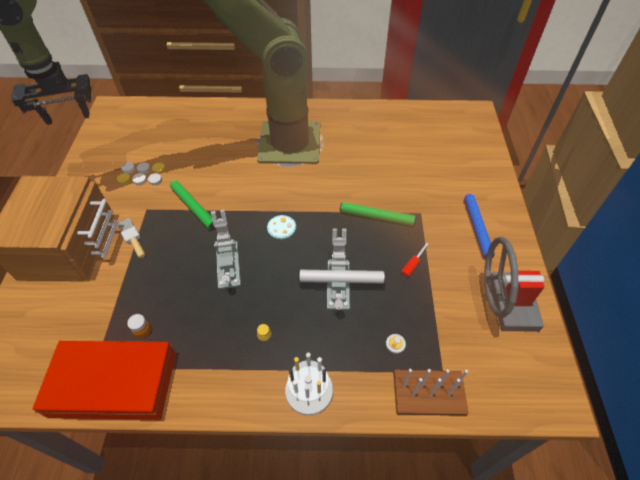

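View pics/top.png

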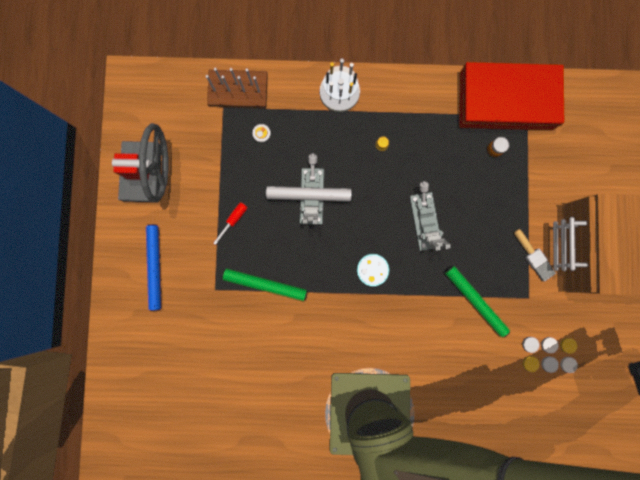

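Candidates: the white/steel tube in the clamp (scene 341,276; top 310,194) is the one I want. Look-alikes are the green tubes (top 264,285 and 477,300) and the blue one (153,267). The empty spare clamp is at top (428,222), scene (226,250). Next I'll measure the target and check it in a crop.

```bash
cat > h.py <<'E'
import numpy as np,cv2
from plant import r,optics
def cloud(n,d):
    c=optics.calibration(n);f=240/np.tan(np.radians(c["vfov"]/2))
    v,u=np.mgrid[0:480,0:640];T=c["cam_to_world"]
    P=np.stack([(u-c["cx"])/f*d,-(v-c["cy"])/f*d,-d],-1)
    return P@T[:3,:3].T+T[:3,3]
E
python3 - <<'E'
from h import *
C=[]
for n,(u0,u1,v0,v1) in dict(top=(255,365,145,240),scene=(290,395,220,315)).items():
    z=np.load(n+".npz");p=z["p"];W=cloud(n,z["d"])
    q=cv2.resize(p[v0:v1,u0:u1],(420,400),interpolation=cv2.INTER_CUBIC);C.append(q)
    w=W[v0:v1,u0:u1].reshape(-1,3);c=p[v0:v1,u0:u1].reshape(-1,3).astype(int)
    ok=(z["d"][v0:v1,u0:u1].ravel()>0)
    w=w[ok]
    med=np.median(w[w[:,2]<.008],0) if (w[:,2]<.008).any() else None
    print(n,"mat z",med)
    h=w[w[:,2]>.045];
    # tube: points z .045-.07
    t=w[(w[:,2]>.04)&(w[:,2]<.075)]
    vx,vy,x0,y0=cv2.fitLine(t[:,:2].astype(np.float32),cv2.DIST_HUBER,0,.001,.001).ravel()
    print("line",vx,vy,x0,y0,len(t))
    a=(t[:,:2]-[x0,y0])@[vx,vy];b=(t[:,:2]-[x0,y0])@[-vy,vx]
    s=np.abs(b)<.02
    print("ends",np.percentile(a[s],[0,1,99,100]),"ztop",np.percentile(t[s][:,2],[50,90,95]))
    hi=w[w[:,2]>.075];print("high",hi.mean(0) if len(hi) else 0, hi.min(0),hi.max(0),len(hi))
    ft=w[(w[:,2]>.007)&(w[:,2]<.014)];
    if len(ft)>5: print("foot",cv2.minAreaRect((ft[:,:2]*1000).astype(np.float32)),len(ft))
    al=w[(w[:,2]>.007)];print("all",al.min(0),al.max(0))
cv2.imwrite("pics/crop.png",np.hstack(C)[:, :800] if 0 else cv2.resize(np.hstack(C),(800,400)))
E
```

```text
top mat z [0.59338189 0.18003655 0.00100885]
line 0.032591965 -0.99946874 0.5655245 0.17775258 1418
ends [-0.11083703 -0.10790922  0.11154976  0.11437468] ztop [0.05800815 0.06271537 0.06422364]
high [0.49821146 0.16716864 0.12165325] [0.48077447 0.14974307 0.07546555] [0.65912867 0.18529081 0.14420426] 135
foot ((579.5006713867188, 173.43814086914062), (256.22991943359375, 292.8870544433594), 2.0665812492370605) 465
all [0.45109597 0.02450494 0.00700145] [0.71216136 0.31812835 0.14420426]
scene mat z [0.48898282 0.19987637 0.00104028]
line 0.010881047 0.9999408 0.5776118 0.1699914 1460
ends [-0.10801771 -0.10457978  0.11522413  0.11854185] ztop [0.05759394 0.06166488 0.06265961]
high [0.49945446 0.16671978 0.11462887] [0.48176142 0.14980001 0.07502373] [0.51168766 0.18449941 0.14364754] 227
foot ((497.85302734375, 180.5247344970703), (297.3634338378906, 310.1778869628906), 0.3310036063194275) 336
all [0.34841293 0.02458109 0.00700828] [0.67275501 0.33479257 0.14364754]
```

View pics/crop.png

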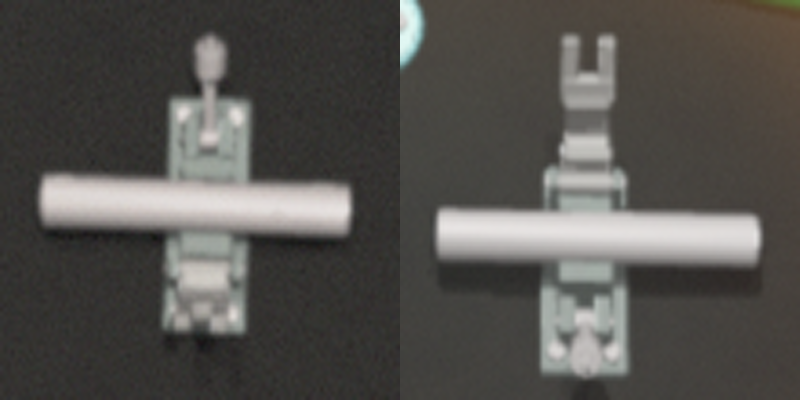

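The crop shows the steel tube in the clamp. The open cap (forked lug) is on the robot's side and the bolt leans away from the robot, so the clamp's x is roughly world +x. Now a finer pose fit.

```bash
python3 - <<'E'
from h import *
A=[]
for n in("top","scene"):
    z=np.load(n+".npz");W=cloud(n,z["d"]);p=z["p"].astype(int)
    m=(z["d"]>0)&(np.abs(W[...,0]-.57)<.14)&(np.abs(W[...,1]-.175)<.15)
    w=W[m];c=p[m];A.append(w)
    t=w[(w[:,2]>.050)&(w[:,2]<.07)&(np.abs(w[:,0]-.575)<.03)&(np.abs(w[:,1]-.17)>.03)]
    k=np.polyfit(t[:,1],t[:,0],1);rs=t[:,0]-np.polyval(k,t[:,1])
    print(n,"tube x=%.4f*y+%.4f"%tuple(k),"x at .17",np.polyval(k,.17),"mid b range",np.percentile(rs,[2,98]),"y",t[:,1].min(),t[:,1].max(),"ztop",np.percentile(t[:,2],90),len(t))
    # foot
    br=c.sum(1)>200
    f=w[br&(np.abs(w[:,1]-.17)<.045)&(w[:,2]>.004)&(w[:,2]<.016)]
    rc=cv2.minAreaRect((f[:,:2]*1000).astype(np.float32));print("foot",rc,len(f))
    # nut
    b=w[(w[:,0]>.62)&(w[:,2]>.025)&(np.abs(w[:,1]-.17)<.05)];
    print("bolt",len(b),b.mean(0) if len(b) else 0,b.min(0),b.max(0)); 
    h=w[(w[:,0]<.55)&(w[:,2]>.06)&(np.abs(w[:,1]-.17)<.05)]
    print("cap",len(h),h.min(0),h.max(0))
    kk=np.polyfit(h[:,2],h[:,0],1);print("capslope dx/dz",kk)
    for lo in np.arange(.05,.145,.01):
        s=h[(h[:,2]>=lo)&(h[:,2]<lo+.01)]
        if len(s):print("  z%.2f x %.4f %.4f y %.4f %.4f n%d"%(lo,s[:,0].min(),s[:,0].max(),s[:,1].min(),s[:,1].max(),len(s)))
E
```

```text
top tube x=-0.0003*y+0.5669 x at .17 0.5668592651422198 mid b range [-0.01342     0.01493722] y 0.06334407707918731 0.28846847255762675 ztop 0.06311105513830353 708
foot ((588.0003662109375, 162.47666931152344), (72.54804229736328, 190.75186157226562), 89.44757080078125) 393
bolt 133 [0.64442699 0.16736331 0.05409757] [0.62018424 0.15132646 0.02659487] [0.66916786 0.18336979 0.08045183]
cap 189 [0.48077447 0.14974307 0.06105015] [0.52326261 0.18529081 0.14420426]
capslope dx/dz [-0.41950995  0.54613869]
  z0.06 x 0.5115 0.5233 y 0.1509 0.1848 n48
  z0.07 x 0.5136 0.5217 y 0.1535 0.1768 n9
  z0.08 x 0.4915 0.4917 y 0.1628 0.1705 n2
  z0.09 x 0.4907 0.4913 y 0.1653 0.1729 n3
  z0.10 x 0.5040 0.5075 y 0.1555 0.1829 n21
  z0.11 x 0.4907 0.5071 y 0.1503 0.1853 n43
  z0.12 x 0.4871 0.4980 y 0.1502 0.1845 n15
  z0.13 x 0.4809 0.4946 y 0.1497 0.1842 n32
  z0.14 x 0.4808 0.4910 y 0.1500 0.1839 n16
scene tube x=0.0009*y+0.5743 x at .17 0.5744576068134541 mid b range [-0.01678139  0.01178725] y 0.06211473700940248 0.2887142446694806 ztop 0.06192764979835306 625
foot ((570.5029907226562, 169.80169677734375), (278.4339904785156, 89.5421371459961), 0.00609871931374073) 366
bolt 126 [0.64789586 0.16710363 0.05172744] [0.62016027 0.14981947 0.02529698] [0.67275501 0.18361088 0.07349655]
cap 351 [0.48176142 0.14980001 0.0609513 ] [0.52809815 0.18449941 0.14364754]
capslope dx/dz [-0.27925698  0.53214427]
  z0.06 x 0.5013 0.5281 y 0.1510 0.1831 n89
  z0.07 x 0.4950 0.5277 y 0.1534 0.1803 n55
  z0.08 x 0.4963 0.5024 y 0.1533 0.1826 n17
  z0.10 x 0.5000 0.5112 y 0.1504 0.1845 n42
  z0.11 x 0.4942 0.5117 y 0.1502 0.1842 n59
  z0.12 x 0.4918 0.5053 y 0.1501 0.1839 n33
  z0.13 x 0.4818 0.4995 y 0.1498 0.1837 n43
  z0.14 x 0.4881 0.4942 y 0.1498 0.1834 n13
```

The target clamp's origin is about (0.571, 0.167) with yaw near 0. The cap is at about 1.93 rad and the lug grip point near x 0.498, z 0.130. Heading there.

```bash
python3 -m pendant '[[1,-1,-0.2,0,0,0.0317],[1,-1,-0.2,0,0,0.0317],[1,-1,-0.2,0,0,0.0317],[1,-1,0,0,0,0],[1,-1,0,0,0,0]]' 1 10
```

```text
clock: 0.52
tool_pos: [0.2922, -0.4584, 0.2539]
eef_rot: [1.0, -0.001, -0.0, 0.0]
contact_force: [-0.4, -0.7, 0.1]
opening: 1.002
finger_force: 0.0
```

```bash
python3 -m pendant '[[1,-1,0,0,0,0],[1,-1,0,0,0,0],[1,-1,0,0,0,0],[1,-1,0,0,0,0],[1,-1,0,0,0,0]]' && python3 -m pendant '[[0.5,-1,0,0,0,0],[0.5,-1,0,0,0,0],[0.3,-1,0,0,0,0],[0,-1,0,0,0,0],[0,-1,0,0,0,0]]' && python3 -m pendant '[[0,-1,0,0,0,0],[0,-1,0,0,0,0],[0,-1,0,0,0,0],[0,-1,0,0,0,0],[0,-1,0,0,0,0]]' && python3 -m pendant '[[0,-1,0,0,0,0],[0,-1,0,0,0,0],[0,-1,0,0,0,0],[0,-1,0,0,0,0],[0,-1,0,0,0,0]]' && python3 -m pendant '[[0,-1,0,0,0,0],[0,-1,0,0,0,0],[0,-1,0,0,0,0],[0,-1,0,0,0,0],[0,-0.9,0,0,0,0]]'
```

```text
clock: 0.93
tool_pos: [0.4176, -0.3335, 0.2535]
eef_rot: [1.0, -0.001, -0.0, -0.0]
contact_force: [1.2, 0.0, -0.4]
opening: 1.0
finger_force: 0.0
clock: 1.35
tool_pos: [0.4498, -0.2086, 0.2534]
eef_rot: [1.0, -0.001, -0.0, -0.0]
contact_force: [-0.0, 0.1, -0.2]
opening: 0.997
finger_force: 0.0
clock: 1.77
tool_pos: [0.4494, -0.0839, 0.2535]
eef_rot: [1.0, -0.001, -0.0, -0.0]
contact_force: [0.2, 0.8, 0.1]
opening: 0.999
finger_force: 0.0
clock: 2.18
tool_pos: [0.4496, 0.0411, 0.2535]
eef_rot: [1.0, -0.001, -0.0, 0.0]
contact_force: [0.3, 0.4, 0.4]
opening: 1.005
finger_force: 0.0
clock: 2.6
tool_pos: [0.4498, 0.164, 0.2535]
eef_rot: [1.0, -0.0, -0.0, -0.0]
contact_force: [-0.2, 0.8, 0.7]
opening: 1.002
finger_force: 0.0
```

```bash
python3 - <<'E'
from h import *
s=r.get_state();print(s["clock"],s["tool_pos"],s["eef_rot"])
p,d=optics.snapshot("wrist");cv2.imwrite("pics/w1.png",p);c=optics.calibration("wrist");print(c)
np.savez("w1.npz",p=p,d=d,t=s["tool_pos"],q=s["eef_rot"])
E
```

```text
2.6 [0.44984101 0.16404185 0.25349897] [ 9.99999856e-01 -4.72519078e-04 -2.50852119e-04 -3.39843471e-05]
{'vfov': 65.70646984690485, 'cx': 318.4119304965837, 'cy': 247.40765788846107, 'tool_from_camera': array([[ 1.60079748e-05,  9.57537486e-01,  2.88308797e-01,
         7.48465305e-02],
       [ 9.99999977e-01, -7.74808348e-05,  2.01807333e-04,
         1.52695943e-03],
       [ 2.15576493e-04,  2.88308787e-01, -9.57537465e-01,
        -1.46353242e-01],
       [ 0.00000000e+00,  0.00000000e+00,  0.00000000e+00,
         1.00000000e+00]])}
```

View pics/w1.png

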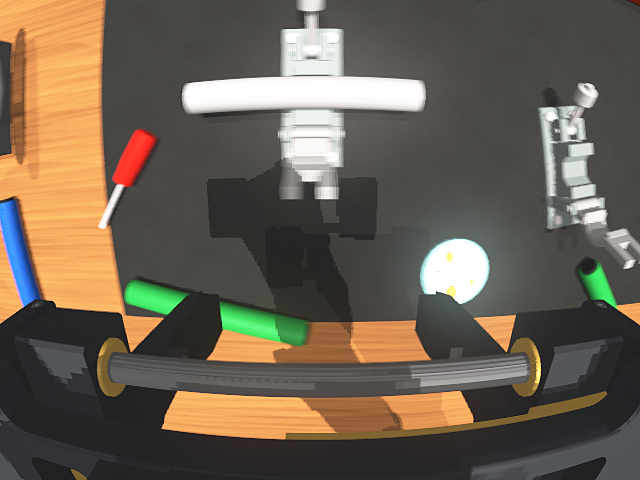

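The wrist view shows the lug fork at (310,185), the tube at (304,95) and the nut at (312,8). The fingers are clear. I'll compute the positions from this depth image.

```bash
cat >> h.py <<'E'
from scipy.spatial.transform import Rotation as Rn
def wcloud(d,t,q):
    c=optics.calibration("wrist");f=240/np.tan(np.radians(c["vfov"]/2))
    v,u=np.mgrid[0:480,0:640];a=u-c["cx"];b=v-c["cy"];rr=np.hypot(a,b)+1e-9;th=rr/f
    k=np.tan(th)/rr
    P=np.stack([a*k*d,-b*k*d,-d],-1);T=c["tool_from_camera"];P=P@T[:3,:3].T+T[:3,3]
    return P@Rn.from_quat(q).as_matrix().T+t
E
python3 - <<'E'
from h import *
z=np.load("w1.npz");W=wcloud(z["d"],z["t"],z["q"]);W[z["d"]==0]=np.nan
def box(x0,x1,z0,z1,y0=.12,y1=.215):
    return W[(W[...,0]>x0)&(W[...,0]<x1)&(W[...,2]>z0)&(W[...,2]<z1)&(W[...,1]>y0)&(W[...,1]<y1)]
print("mat z",np.nanmedian(W[210:230,140:200,2]))
t=W[80:112,185:270].reshape(-1,3);t=np.vstack([t,W[80:112,355:420].reshape(-1,3)]);t=t[t[:,2]>.048]
k=np.polyfit(t[:,1],t[:,0],1);print("tube",k,np.polyval(k,.17),t[:,1].min(),t[:,1].max(),t[:,2].max(),t[:,0].min(),t[:,0].max())
for (v,u) in [(30,283),(30,341),(165,282),(165,341),(35,286),(35,338)]: print("foot",v,u,W[v,u])
f=box(.48,.68,.006,.014,.13,.205);rc=cv2.minAreaRect((f[:,:2]*1000).astype(np.float32));print("foot",rc,f[:,:2].min(0),f[:,:2].max(0))
l=box(.46,.56,.1,.16)
for lo in np.arange(.09,.15,.005):
    s=box(.46,.56,lo,lo+.005)
    if len(s):print(" z%.3f x %.4f %.4f y %.4f %.4f n%d"%(lo,*np.percentile(s[:,0],[1,99]),*np.percentile(s[:,1],[1,99]),len(s)))
E
```

```text
mat z 0.0010261380238400786
tube [0.00512659 0.5666388 ] 0.5675103171948591 0.06714640344616629 0.28858233445054177 0.0638305552363497 0.5534744801389265 0.5842234701016353
foot 30 283 [0.64550267 0.20003352 0.00068871]
foot 30 341 [0.64240664 0.13901496 0.00933395]
foot 165 282 [0.49667526 0.2014746  0.00173426]
foot 165 341 [0.49716237 0.13909484 0.01183103]
foot 35 286 [6.39626030e-01 1.96819989e-01 3.66287586e-04]
foot 35 338 [0.63492106 0.14247248 0.01528994]
foot ((569.3697509765625, 165.99554443359375), (60.60676193237305, 149.20303344726562), 89.8185806274414) [0.4946851  0.13586904] [0.64406052 0.19652779]
 z0.100 x 0.5053 0.5110 y 0.1492 0.1837 n72
 z0.105 x 0.5035 0.5107 y 0.1496 0.1831 n327
 z0.110 x 0.4927 0.5047 y 0.1489 0.1836 n180
 z0.115 x 0.4930 0.5022 y 0.1490 0.1827 n285
 z0.120 x 0.4975 0.5004 y 0.1487 0.1837 n98
 z0.125 x 0.4953 0.4979 y 0.1489 0.1833 n98
 z0.130 x 0.4922 0.4961 y 0.1485 0.1845 n103
 z0.135 x 0.4824 0.4939 y 0.1487 0.1842 n317
 z0.140 x 0.4844 0.4916 y 0.1488 0.1839 n207
```

```bash
python3 -m pendant '[[0.82,-0.05,0.8,0,0,0],[0.82,-0.05,1,0,0,0],[0,0,1,0,0,0],[0,0,1,0,0,0],[0,0,1,0,0,0]]' && python3 -m pendant '[[0,0,0.98,0,0,0],[0,0,0,0,0,0],[0,0,0,0,0,0]]' && python3 -m pendant '[[0,0,0,0,0,0],[0,0,0,0,0,0],[0,0,0,0,0,0],[0,0,0,0,0,0],[0,0,0,0,0,0]]' -1 12
```

```text
clock: 3.07
tool_pos: [0.4914, 0.1645, 0.1323]
eef_rot: [1.0, -0.001, -0.0, 0.0]
contact_force: [1.1, 0.6, -0.0]
opening: 1.0
finger_force: 0.0
clock: 3.32
tool_pos: [0.4904, 0.1643, 0.1085]
eef_rot: [1.0, -0.001, -0.001, 0.001]
contact_force: [-0.2, 0.2, 0.6]
opening: 1.002
finger_force: 0.0
clock: 3.73
tool_pos: [0.4917, 0.1649, 0.11]
eef_rot: [1.0, -0.001, 0.001, -0.0]
contact_force: [1.2, 0.1, -0.0]
opening: 0.649
finger_force: 0.0
```

```bash
python3 -m pendant '[[0,0,0,0,0,0],[0,0,0,0,0,0],[0,0,0,0,0,0],[0,0,0,0,0,0],[0,0,0,0,0,0]]'
python3 - <<'E'
import numpy as np
px,pz=.5295,.047
f0=np.arctan2(.110+.019-pz,.491-px);print(f0,np.hypot(.129-pz,.491-px))
ph=np.linspace(f0,.04,16);x=px+.0901*np.cos(ph);z=pz+.0901*np.sin(ph)
for a,b in zip(np.diff(x)/.025,-np.diff(z)/.025):print("[%.2f,0,%.2f,0,0,0]"%(a,b))
E
```

```text
clock: 4.15
tool_pos: [0.4915, 0.1677, 0.1094]
eef_rot: [1.0, 0.0, 0.001, -0.002]
contact_force: [-0.7, 5.7, 0.2]
opening: 0.404
finger_force: 12.0
2.009757593740103 0.09058835465996719
[0.44,0,-0.17,0,0,0]
[0.46,0,-0.11,0,0,0]
[0.47,0,-0.05,0,0,0]
[0.47,0,0.01,0,0,0]
[0.47,0,0.07,0,0,0]
[0.45,0,0.13,0,0,0]
[0.43,0,0.19,0,0,0]
[0.40,0,0.25,0,0,0]
[0.37,0,0.30,0,0,0]
[0.33,0,0.34,0,0,0]
[0.28,0,0.38,0,0,0]
[0.23,0,0.42,0,0,0]
[0.17,0,0.44,0,0,0]
[0.11,0,0.46,0,0,0]
[0.05,0,0.47,0,0,0]
```

```bash
python3 -m pendant '[[0.44,-0.05,-0.17,0,0,0],[0.46,-0.05,-0.11,0,0,0],[0.47,0,-0.05,0,0,0],[0.47,0,0.01,0,0,0],[0.47,0,0.07,0,0,0]]'
```

```text
clock: 4.57
tool_pos: [0.5477, 0.1677, 0.1152]
eef_rot: [1.0, -0.001, -0.002, -0.0]
contact_force: [-2.6, 2.5, -2.2]
opening: 0.409
finger_force: 12.0
```

Moving along with light forces. I'll continue the arc.

```bash
python3 -m pendant '[[0.45,0,0.13,0,0,0],[0.43,0,0.19,0,0,0],[0.40,0,0.25,0,0,0],[0.37,0,0.30,0,0,0],[0.33,0,0.34,0,0,0]]' && python3 -m pendant '[[0.28,0,0.38,0,0,0],[0.23,0,0.42,0,0,0],[0.17,0,0.44,0,0,0]]'
python3 - <<'E'
from h import *
p,d=optics.snapshot("scene");cv2.imwrite("pics/s2.png",cv2.resize(p[180:330,260:440],(720,600)))
E
```

```text
clock: 4.98
tool_pos: [0.5968, 0.1676, 0.0842]
eef_rot: [1.0, -0.001, -0.002, -0.0]
contact_force: [-4.5, 1.3, -0.6]
opening: 0.411
finger_force: 12.0
clock: 5.23
tool_pos: [0.6134, 0.1677, 0.0526]
eef_rot: [1.0, -0.001, -0.003, 0.0]
contact_force: [-6.8, 2.6, 0.3]
opening: 0.403
finger_force: 12.0
```

View pics/s2.png

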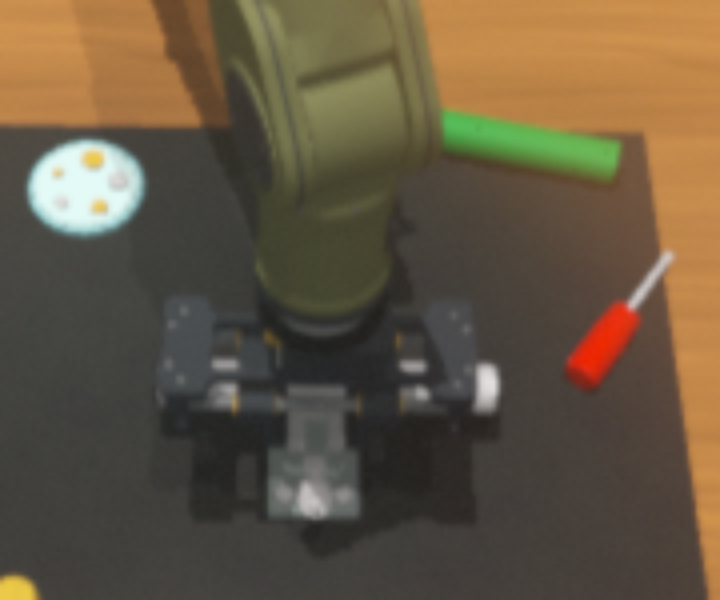

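The cap follows (lug at about (315,420)) and the bolt still leans out (315,500). Finishing the closing.

```bash
python3 -m pendant '[[0.05,0,0.35,0,0,0],[0.02,0,0.3,0,0,0],[0,0,0.15,0,0,0],[0,0,0.1,0,0,0],[0,0,0,0,0,0]]'
```

```text
clock: 5.7
tool_pos: [0.6182, 0.1677, 0.0334]
eef_rot: [1.0, -0.001, 0.001, -0.0]
contact_force: [-4.0, 1.7, 11.2]
opening: 0.405
finger_force: 12.0
```

```bash
python3 -m pendant '[[-0.05,0,0.06,0,0,0],[0,0,0.0,0,0,0],[0,0,0,0,0,0],[0,0,0,0,0,0]]' && python3 -m pendant '[[0,0,0,0,0,0],[0,0,0,0,0,0],[0,0,0,0,0,0],[0,0,0,0,0,0],[0,0,0,0,0,0]]' 1 && python3 -m pendant '[[0,0,-0.3,0,0,0],[0,0,-0.5,0,0,0],[0,0,-1,0,0,0],[0,0,-1,0,0,0],[0,0,-1,0,0,0]]' && python3 -m pendant '[[-1,0,-1,0,0,0],[-1,0,-1,0,0,0],[-1,0,-0.5,0,0,0],[0,0,0,0,0,0]]'
python3 - <<'E'
from h import *
s=r.get_state();p,d=optics.snapshot("wrist")
np.savez("w2.npz",p=p,d=d,t=s["tool_pos"],q=s["eef_rot"]);cv2.imwrite("pics/w2.png",p)
W=wcloud(d,s["tool_pos"],s["eef_rot"]);W[d==0]=np.nan
m=(np.abs(W[...,1]-.166)<.03)&(W[...,0]>.53)&(W[...,2]>.02)
w=W[m]
for lo in np.arange(.53,.70,.005):
    s=w[(w[:,0]>=lo)&(w[:,0]<lo+.005)]
    if len(s):print("x%.3f z %.4f %.4f y %.4f %.4f n%d"%(lo,*np.percentile(s[:,2],[5,95]),*np.percentile(s[:,1],[2,98]),len(s)))
E
```

```text
clock: 6.03
tool_pos: [0.6183, 0.1677, 0.0329]
eef_rot: [1.0, -0.001, 0.003, -0.001]
contact_force: [-3.5, 0.9, 15.7]
opening: 0.403
finger_force: 12.0
clock: 6.45
tool_pos: [0.6163, 0.1667, 0.0299]
eef_rot: [1.0, -0.001, 0.0, 0.0]
contact_force: [-0.3, 0.8, -0.2]
opening: 0.759
finger_force: 0.0
clock: 6.87
tool_pos: [0.6162, 0.167, 0.1273]
eef_rot: [1.0, -0.001, 0.0, -0.0]
contact_force: [0.0, 0.1, -0.3]
opening: 0.998
finger_force: 0.0
clock: 7.2
tool_pos: [0.5377, 0.168, 0.1916]
eef_rot: [1.0, 0.0, 0.0, -0.001]
contact_force: [-1.0, 0.1, -1.1]
opening: 1.002
finger_force: 0.0
x0.530 z 0.0514 0.0580 y 0.1397 0.1928 n354
x0.535 z 0.0253 0.0583 y 0.1411 0.1916 n488
x0.540 z 0.0561 0.0585 y 0.1489 0.1836 n289
x0.545 z 0.0562 0.0603 y 0.1485 0.1841 n247
x0.550 z 0.0463 0.2825 y 0.1392 0.1835 n311
x0.555 z 0.0584 0.2991 y 0.1367 0.1947 n3627
x0.560 z 0.2699 0.2985 y 0.1373 0.1948 n21328
x0.565 z 0.0603 0.2722 y 0.1375 0.1950 n1014
x0.570 z 0.0597 0.0710 y 0.1376 0.1949 n552
x0.575 z 0.0573 0.0697 y 0.1368 0.1949 n556
x0.580 z 0.0495 0.0683 y 0.1373 0.1947 n565
x0.585 z 0.0461 0.0645 y 0.1428 0.1906 n350
x0.590 z 0.0562 0.0594 y 0.1489 0.1836 n308
x0.595 z 0.0561 0.0584 y 0.1490 0.1839 n330
x0.600 z 0.0561 0.0585 y 0.1495 0.1835 n331
x0.605 z 0.0325 0.0585 y 0.1491 0.1835 n181
x0.610 z 0.0260 0.0580 y 0.1498 0.1834 n301
x0.615 z 0.0275 0.0583 y 0.1492 0.1829 n286
x0.620 z 0.0276 0.0583 y 0.1485 0.1834 n283
x0.625 z 0.0339 0.0585 y 0.1485 0.1833 n264
x0.630 z 0.0380 0.0579 y 0.1492 0.1820 n93
x0.635 z 0.0424 0.0472 y 0.1632 0.1694 n61
x0.640 z 0.0462 0.0520 y 0.1632 0.1694 n63
x0.645 z 0.0502 0.0645 y 0.1581 0.1738 n141
x0.650 z 0.0590 0.0689 y 0.1560 0.1759 n218
x0.655 z 0.0609 0.0721 y 0.1553 0.1765 n222
x0.660 z 0.0641 0.0710 y 0.1555 0.1772 n179
x0.665 z 0.0603 0.0711 y 0.1563 0.1757 n154
x0.670 z 0.0575 0.0696 y 0.1602 0.1717 n34
```

View pics/w2.png

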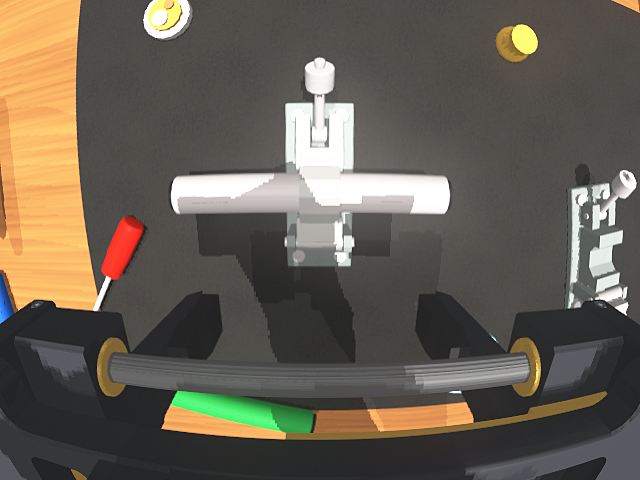

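The cap is fully closed (lug top flat at z ≈ 0.0575 and the arch over the tube; image (318,175)). The bolt leans about 0.86 rad, with the nut at (320,75), around (0.659, 0.166, 0.0585). Next I'll grip the nut.

```bash
python3 -m pendant '[[1,0.03,0.5,0,0,0],[1,0.03,0.6,0,0,0],[1,0,0.6,0,0,0],[1,0,0.6,0,0,0],[0.97,0,0.56,0,0,0]]' && python3 -m pendant '[[0,0,1,0,0,0],[0,0,1,0,0,0],[0,0,0.8,0,0,0],[0,0,0.3,0,0,0],[0,0,0,0,0,0]]' && python3 -m pendant '[[0,0,0,0,0,0],[0,0,0,0,0,0],[0,0,0,0,0,0],[0,0,0,0,0,0],[0,0,0,0,0,0]]' -1 10 && python3 -m pendant '[[0,0,0,0,0,0],[0,0,0,0,0,0],[0,0,0,0,0,0],[0,0,0,0,0,0],[0,0,0,0,0,0]]'; python3 - <<'E'
import numpy as np
a=np.linspace(.86,0,9);x=.06*np.sin(a);z=.06*np.cos(a)
for i,j in zip(np.diff(x)/.025,-np.diff(z)/.025):print("[%.2f,0,%.2f,0,0,0]"%(i,j))
E
```

```text
clock: 7.67
tool_pos: [0.6673, 0.1649, 0.1153]
eef_rot: [1.0, -0.001, 0.0, 0.0]
contact_force: [-0.4, -0.2, 0.9]
opening: 1.001
finger_force: 0.0
clock: 8.08
tool_pos: [0.6642, 0.1647, 0.0364]
eef_rot: [1.0, -0.001, -0.002, 0.001]
contact_force: [0.1, -0.3, 0.5]
opening: 1.003
finger_force: 0.0
clock: 8.5
tool_pos: [0.6659, 0.1656, 0.0398]
eef_rot: [1.0, -0.001, 0.001, -0.0]
contact_force: [-0.2, -0.7, -0.3]
opening: 0.648
finger_force: 0.0
clock: 8.92
tool_pos: [0.6653, 0.1659, 0.0387]
eef_rot: [1.0, -0.001, 0.0, -0.0]
contact_force: [-0.2, 5.2, -1.0]
opening: 0.269
finger_force: 3.5
[-0.18,0,-0.19,0,0,0]
[-0.20,0,-0.17,0,0,0]
[-0.21,0,-0.14,0,0,0]
[-0.23,0,-0.12,0,0,0]
[-0.24,0,-0.09,0,0,0]
[-0.25,0,-0.07,0,0,0]
[-0.25,0,-0.04,0,0,0]
[-0.26,0,-0.01,0,0,0]
```

```bash
python3 -m pendant '[[0,0,0,0,0,0],[0,0,0,0,0,0],[-0.19,0,-0.2,0,0,0],[-0.2,0,-0.18,0,0,0],[-0.22,0,-0.16,0,0,0]]' && python3 -m pendant '[[-0.23,0,-0.14,0,0,0],[-0.24,0,-0.12,0,0,0],[-0.25,0,-0.09,0,0,0],[-0.25,0,-0.07,0,0,0],[-0.25,0,-0.05,0,0,0]]'
```

```text
clock: 9.33
tool_pos: [0.6499, 0.1674, 0.0526]
eef_rot: [1.0, -0.001, 0.0, -0.001]
contact_force: [-0.3, 5.1, -3.4]
opening: 0.227
finger_force: 10.0
clock: 9.75
tool_pos: [0.6247, 0.1675, 0.0642]
eef_rot: [1.0, -0.001, 0.006, -0.002]
contact_force: [13.0, 6.0, -11.5]
opening: 0.239
finger_force: 10.0
```

```bash
python3 -m pendant '[[0,0,0.1,0,0,0],[0,0,0.06,0,0,0],[0,0,0,0,0,0]]'; python3 - <<'E'
from h import *
s=r.get_state();print(s["tool_pos"],s["contact_force"],s["moment"])
p,d=optics.snapshot("wrist");q,_=optics.snapshot("scene")
cv2.imwrite("pics/w3.png",np.hstack([cv2.resize(p[120:340,190:430],(400,400)),cv2.resize(q[210:320,280:400],(400,400))]))
E
```

```text
clock: 10.0
tool_pos: [0.624, 0.1676, 0.0633]
eef_rot: [1.0, -0.001, 0.005, -0.002]
contact_force: [3.7, 4.2, 10.2]
opening: 0.244
finger_force: 10.0
[0.6239779  0.16760355 0.0632627 ] [ 3.73967677  4.15249576 10.21588458] [ 0.88873844 -0.7024426  -0.02510872]
```

View pics/w3.png

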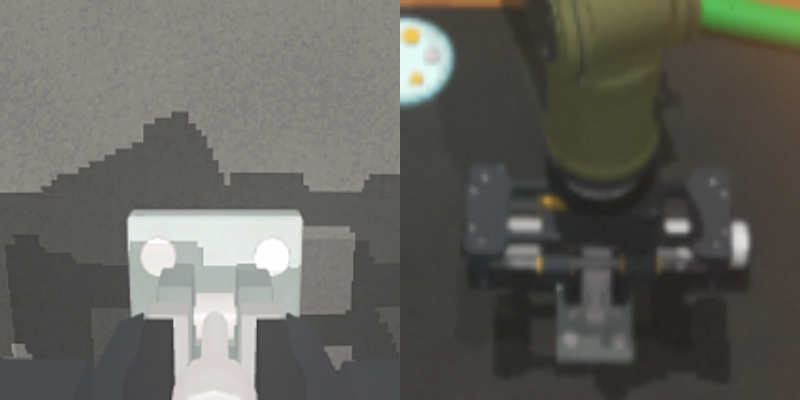

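The bolt is now inside the slot, close to upright (nut at about (215,385) in the left crop). I'll push on gently in -x to find the stop.

```bash
python3 -m pendant '[[-0.05,0,-0.03,0,0,0],[-0.05,0,0,0,0,0],[0,0,0,0,0,0],[0,0,0,0,0,0]]' && python3 -m pendant '[[0,0,0,0,0,0],[0,0,0,0,0,0],[0,0,0,0,0,0],[0,0,0,0,0,0],[0,0,0,0,0,0]]' 1 && python3 -m pendant '[[0,0,-0.5,0,0,0],[0,0,-1,0,0,0],[0,0,-1,0,0,0],[0,0,-1,0,0,0],[0,0,-0.5,0,0,0]]' && python3 -m pendant '[[-1,0,-1,0,0,0],[-1,0,-1,0,0,0],[-1,0,0,0,0,0],[0,0,0,0,0,0],[0,0,0,0,0,0]]'
python3 - <<'E'
from h import *
s=r.get_state();p,d=optics.snapshot("wrist");cv2.imwrite("pics/w4.png",p)
W=wcloud(d,s["tool_pos"],s["eef_rot"]);W[d==0]=np.nan
w=W[(np.abs(W[...,1]-.166)<.016)&(W[...,0]>.585)&(W[...,0]<.68)&(W[...,2]>.02)&(W[...,2]<.11)]
for lo in np.arange(.05,.1,.004):
    s=w[(w[:,2]>=lo)&(w[:,2]<lo+.004)]
    if len(s):print("z%.3f x %.4f %.4f y %.4f %.4f n%d"%(lo,*np.percentile(s[:,0],[2,98]),*np.percentile(s[:,1],[2,98]),len(s)))
E
```

```text
clock: 10.43
tool_pos: [0.6238, 0.1676, 0.0635]
eef_rot: [1.0, -0.001, 0.007, -0.002]
contact_force: [9.8, 4.7, 2.0]
opening: 0.244
finger_force: 10.0
clock: 10.85
tool_pos: [0.6163, 0.1647, 0.0604]
eef_rot: [1.0, -0.001, -0.001, 0.001]
contact_force: [0.2, 0.6, 0.5]
opening: 0.597
finger_force: 0.0
clock: 11.27
tool_pos: [0.6184, 0.1658, 0.1647]
eef_rot: [1.0, -0.001, 0.002, -0.001]
contact_force: [0.4, -0.5, -0.6]
opening: 0.976
finger_force: 0.0
clock: 11.68
tool_pos: [0.5411, 0.1657, 0.212]
eef_rot: [1.0, -0.0, 0.0, -0.0]
contact_force: [-0.1, -0.2, -0.0]
opening: 0.997
finger_force: 0.0
z0.050 x 0.6059 0.6067 y 0.1588 0.1597 n4
z0.054 x 0.5922 0.6305 y 0.1502 0.1814 n956
z0.058 x 0.5870 0.6289 y 0.1502 0.1813 n448
z0.062 x 0.5855 0.5879 y 0.1513 0.1802 n117
z0.066 x 0.5850 0.5850 y 0.1583 0.1583 n1
z0.082 x 0.6063 0.6261 y 0.1558 0.1768 n25
z0.086 x 0.6070 0.6260 y 0.1566 0.1760 n566
z0.090 x 0.6137 0.6201 y 0.1631 0.1694 n73
z0.094 x 0.6141 0.6198 y 0.1633 0.1699 n17
```

View pics/w4.png

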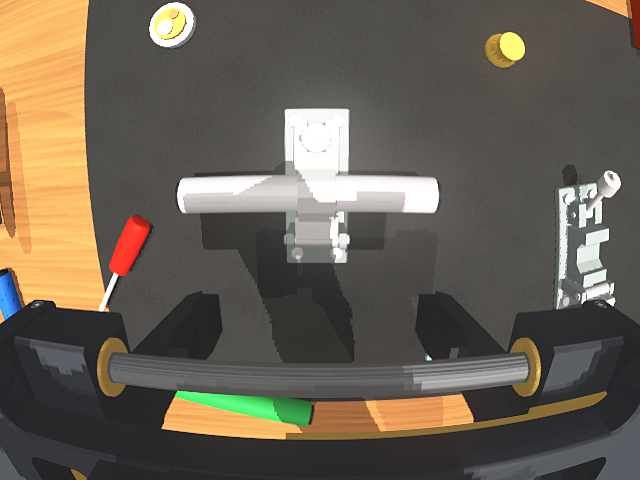

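The bolt stands upright: nut and stud are centred at x ≈ 0.6167 (pivot 0.6165), image (316,137), and the nut top is at z ≈ 0.087. The cap is flat, the tube is in place (308,195) and the gripper is clear of everything.

```bash
python3 -c "
from plant import r
print(r.finish_job())"
```

```text
the job is handed in; nothing more can be done
None
```

The job is handed in at about 12 s of the 51 s: the clamp's hinged half is closed over the tube, the bolt stands upright in its slot, the tube still lies in its saddle, and the other clamp was not touched (the hand-in returned no verdict).

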